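# Index the photometer's filter wheel to its third click stop and hold it

### The job

I want to lift the orange filter out of the photometer with the forceps. Please pull the filter drawer all the way out by its bar handle, then turn the black knob to its third click stop, counted clockwise from the end stop and not from where it happens to stand (pointer at the third dot after the bar mark, orange filter under the window), and keep hold of it so that the wheel cannot slip off its click while I push on the filter: finish with the knob still gripped there and the drawer still out. Leave the flask, the beaker, the petri dish and the forceps where they are.

Things in the scene. Friction and masses are not known exactly. Their poses are not given: they have to be found in the camera images.
- photometer: filter photometer: fixed light grey box 145 mm deep (x), 130 mm wide (y), 106 mm high (round black cell cap on its rear top to 123 mm), turned by up to 0.2 rad. Origin: centre of its underside, on the worktop; its x axis points to its rear (the drawer comes out along -x, towards the robot), y to its left seen from the robot.
- filter_drawer (a joint): how far the drawer is pulled out along the photometer's -x axis, m: 0 shut, 0.112 fully out at its stop. Slides level with about 2 N friction and stays where it is left; up to 10 mm open at the start. Its front panel is 126 mm wide, from 12 to 98 mm above the worktop.
- drawer_handle (a point): middle of the drawer's horizontal steel bar handle, on the bar's centre line, 78 mm above the worktop; moves with the drawer. Bar 11 mm thick, 91 mm long, parallel to the photometer's y axis, centre line 35 mm in front of the drawer's front panel; posts 34 mm either side of the middle.
- bar_handle: the bar handle itself, fixed on the drawer (its origin is not on the bar: it lies on the knob's axis at worktop level). Use drawer_handle to grasp it.
- knob_grip (a point): point on the vertical axis of the round black index knob, at grip height 83 mm; moves with the drawer. Knob 34 mm in diameter, from 60 to 95 mm above the worktop, over a skirt 44 mm wide and a deck at 55 mm. Axis 97 mm behind the handle bar, 54 mm behind the front panel's inner face. Shut: inside the box; fully out: 58 mm in front of the box, nothing beside it.
- filter_wheel (a joint): angle of knob and wheel, rad, growing clockwise seen from above. 0 is the end stop (a click seat too; limits -0.02 and 2.264); a spring roller gives a click stop each 0.449 rad: 0.449, 0.898, third 1.346 (orange), 1.795, 2.244. Let go, it springs into the nearest click; about 0.15 N m frees it from a click. At the start it stands at the end stop or the first click.
- index_knob: the knob, fixed on the wheel (origin on its axis at worktop level). A white pointer line on its top and skirt points to dark marks on the deck, 27.5 mm from the axis: a bar at the end stop, then five dots clockwise at the five click stops.
- filter_window (a point): centre of the round 17 mm window in the drawer's deck, 55 mm above the worktop, 34 mm from the knob's axis; moves with the drawer. It shows the one filter at the index position: black blank at the end stop, then blue, green, orange, red, clear at the five click stops.
- conical_flask_2: bystander: open conical flask with blue liquid look, 102 mm in diameter, 167 mm high; origin at the centre of its underside. To be left alone.
- beaker: bystander: low glass beaker, 76 mm wide, 92 mm high; origin at the centre of its underside. To be left alone.
- petri_dish: bystander: petri dish with lid, 64 mm in diameter, 16 mm high; origin at the centre of its underside. To be left alone.
- forceps: bystander: steel forceps lying flat, 128 mm long along their own y axis, 18 mm wide, 10 mm high; origin at the centre of their underside. To be left alone.

How it is judged:
On the way, in this order (a step that is already met when the one before it is completed fails the run):
1. the fingers pull the drawer by its bar handle (value of joint filter_drawer above 0.03 m and contact force between the fingers and bar_handle above 1 N), for 0.05 s.
2. the filter drawer is pulled fully out (value of joint filter_drawer above 0.1 m), for 0.2 s.
3. the knob is gripped and the wheel stands in its third click stop (value of joint filter_wheel between 1.256 and 1.436 rad and contact force between the fingers and index_knob above 3 N), for 0.3 s.
At the end, for the whole second after the job is handed in: The program ends holding: the fingers still grip the index knob (more than 3 N), the filter wheel stands still in its third click stop (1.346 rad, within 0.09 rad), and the drawer is still out (more than 100 of its 112 mm) (all of step 3 and value of joint filter_drawer above 0.1 m and velocity of joint filter_wheel between -0.1 and 0.1 rad/s); the arm keeps its last pose, push and grip.
It fails at once if a bystander (flask, beaker, petri dish or forceps) is moved more than 20 mm, or the flask or the beaker is tipped over (distance of any of conical_flask_2, beaker, petri_dish, forceps from where it was at the start of the episode above 0.02 m or angle between any of conical_flask_2, beaker's own z axis and vertical above 0.5 rad).
It also fails if it takes over 46 s, if anything falls off the work surface, if the arm or the gripper's body presses on something with over 40 N, if the wrist force passes 120 N, or if a joint passes its speed limit or range.

### The arm

A 7-joint arm with a two-finger parallel gripper is mounted at the origin on a cart in front of the work surface, level with it; the furniture and walls round the work are solid. World frame = base frame: x ahead of the robot, y to its left, z up, the work surface at z = 0. Lengths are in m, angles in rad, forces in N, time in s.
With the tool pointing down it reaches from about 0.425 to 0.925 m from the base axis. Payload 6.8 kg.
Tool frame: the origin (TCP) lies on the front face of the gripper's body, between the roots of the fingers; the fingertips stand 73 mm ahead of it and the grasp point (between the pads) lies 54 mm ahead of it (env.nose_length is the distance from the TCP to the fingertips, in m); z points along the fingers, y is the line along which they close (so a half turn about z gives the same grasp; the last joint's range is limited). The gripper opens to 85 mm and grips with 20 to 120 N. Pads are 22 mm wide; open, the fingers measure 114 mm over their backs; the gripper's body (76 mm by 85 mm) begins 54 mm behind the grasp point. The pads swing forward as they close: fully open they stand 13 mm farther back than shut.
Start: joints at [-1.261, 0.477, 0.022, 1.555, -0.011, 1.109, -0.083], TCP at [0.274, 0.617, 0.304] pointing down, gripper open.
Joint ranges: [-2.96, 2.96], [-0.34, 2.1], [-1.41, 1.46], [0.24, 2.44], [-1.37, 4.51], [0.17, 1.92], [-2.96, 2.96]. Speed limits (rad/s): [2.39, 2.39, 3.14, 3.14, 3.14, 3.14, 3.14].

### API

Orientations are given as a unit quaternion [w, x, y, z].
In Python, from cell import env, kin, camera, calibration, job gives the robot as it stands. The module is installed in compiled form; this text tells all that it offers. Calls block until the motion is done:
- env.reach(position, orientation): joint-space move of the TCP to a pose.
- env.movel(position, velocity=0.15, rot=None, stop_force=None): straight line of the TCP; rot=None keeps the orientation; velocity is the mean speed in m/s. With stop_force (N) it stops when the force on the tool has changed by that much, and returns True; else False.
- env.goto_joints(angles): joint-space move.
- env.grip(opening, f_grip=None): finger opening in m; f_grip is the grip in N (None keeps the last); returns when the fingers have stopped.
- env.dwell(seconds).
- kin.inverse_kinematics(position, orientation): joint angles nearest the present ones, or None.
- env.get_state(): the state.
- camera(name): name is "scene" or "top"; returns (picture, depth): 384x512x3 uint8, blue, green, red; 384x512 float32, m along the optical axis (not along the pixel's ray), 0 where there is no reading.
- calibration(name): a dict with "fx", "fy", "cx", "cy" (pixels), "rvec" (rotation vector, rad) and "tvec" (3), from world to camera coordinates, as OpenCV has them. Camera axes: x right, y down, z forward; pixel columns grow to the right and rows downward; lengths in m; the calibration is good to about 2 mm. A picture is of the moment at which its call begins. calibration takes no time and is no camera call.
A pose or a line that the arm cannot do raises env.PlanningError and nothing moves.
- job.job_done(): hands the job in; it is judged then, once.
The state is a dict: "time": time; "qpos": joint angles; "joint_velocities": joint speeds; "joint_torque": joint torques, N m; "tcp_pos": TCP position; "orientation": TCP orientation; "force": force on the tool from outside, world axes, zero at the start; "torque": the same for the moment, N m; "opening": finger opening in m; "gripper_force": force on a finger pad.
Only numpy, scipy, OpenCV 4.12 (cv2) and the standard library are available. Lean on these libraries where they do the work, as an engineer would, in place of code of your own. Each camera call takes 0.05 s, during which the arm holds its last target. There are 200 camera calls.

## Working session

There is one attempt and no reset: what is moved stays moved. The work goes in short steps, each a Python script; the robot and the scene stay as the last script left them, time stands still between calls to the robot, and variables do not carry over. Pictures are saved under pics/ and viewed, at most 10 in all, crops included, and the job is handed in when it is done.

```bash
mkdir -p pics
cat > h.py <<'E'
import numpy as np, cv2
from cell import env, kin, camera, calibration, job
def cal(n):
    c=calibration(n); R=cv2.Rodrigues(np.array(c["rvec"],float))[0]; t=np.array(c["tvec"],float).ravel()
    return c,R,t
def cloud(n,d):
    c,R,t=cal(n); v,u=np.mgrid[:d.shape[0],:d.shape[1]]
    P=np.stack([(u-c["cx"])/c["fx"]*d,(v-c["cy"])/c["fy"]*d,d],-1)
    return (P-t)@R
def plane(n,uv,z):
    c,R,t=cal(n); uv=np.atleast_2d(uv).astype(float)
    r=np.c_[(uv[:,0]-c["cx"])/c["fx"],(uv[:,1]-c["cy"])/c["fy"],np.ones(len(uv))]@R
    o=-R.T@t
    return o+r*((z-o[2])/r[:,2])[:,None]
def proj(n,P):
    c,R,t=cal(n); q=np.atleast_2d(P)@R.T+t
    return np.c_[q[:,0]/q[:,2]*c["fx"]+c["cx"],q[:,1]/q[:,2]*c["fy"]+c["cy"]]
E
python3 - <<'E'
from h import *
ims=[]
for n in("scene","top"):
    p,d=camera(n); np.savez(n+"0.npz",p=p,d=d); cv2.imwrite(f"pics/{n}0.png",p)
    c,R,t=cal(n); print(n,-R.T@t,c["fx"],R[2])
print(env.get_state())
E
```

```text
scene [ 0.08581543 -0.35590375  0.86176409] 354.5386470634102 [ 0.47765578  0.35444615 -0.80387367]
top [ 0.36711908 -0.02665191  1.02645808] 416.24856717626284 [ 1.85961504e-01  5.22672661e-04 -9.82556892e-01]
{'time': 0.1, 'qpos': array([-1.26106729,  0.47773342,  0.02233661,  1.55635197, -0.01152931,
        1.10928636, -0.0830995 ]), 'joint_velocities': array([ 0.00025818, -0.00219924,  0.00079326, -0.00209572, -0.00088009,
        0.00030777,  0.00183166]), 'joint_torque': array([ 5.60705710e-03, -5.97762930e+01,  1.61413930e+00, -2.81958568e+01,
        1.27704887e-02,  4.90369755e-03,  1.80586648e-05]), 'tcp_pos': array([0.27372486, 0.61655733, 0.30301225]), 'orientation': array([-1.26201657e-04,  2.07391796e-01,  9.78257615e-01, -8.16068578e-04]), 'force': array([0.84743844, 0.62168538, 0.67316064]), 'torque': array([ 0.0355889 , -0.01454455,  0.02497711]), 'gripper_force': 0.0, 'opening': 0.0854874216580135}
```

View pics/scene0.png

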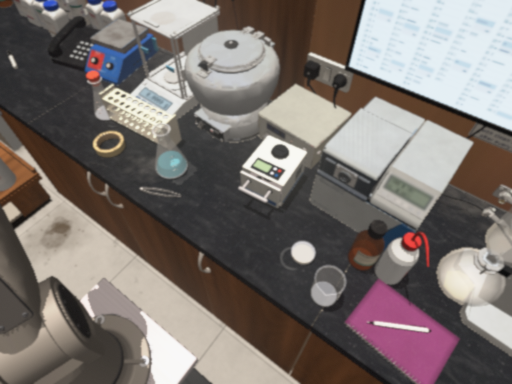

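View pics/top0.png

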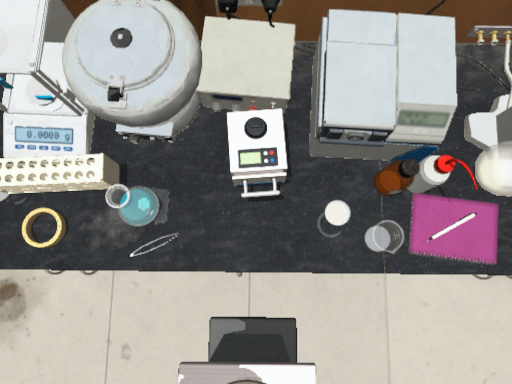

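The scene camera shows the photometer at about (275,170) with its handle facing the robot. The top view shows the bar at about (262,190) and the box at (228–287, 110–180), with the bystanders well to either side.

Run:
```python
from h import *
for n,roi in(("top",(225,290,165,205)),("scene",(225,310,150,215))):
    f=np.load(n+"0.npz"); p,d=f["p"],f["d"]; X=cloud(n,d)
    u0,u1,v0,v1=roi; s=np.s_[v0:v1,u0:u1]
    # bright pixels whose ray at bar-top height / depth near bar
    z=X[...,2]; sub=np.zeros(z.shape,bool); sub[s]=True
    m=sub&(z>.068)&(z<.090)&(d>0)
    P=X[m]; print(n,m.sum(),P.min(0) if len(P) else'',P.max(0) if len(P) else '')
    cv2.imwrite(f"pics/{n}c.png",cv2.resize(p[v0-60:v1+5,u0-15:u1+15],None,fx=5.5,fy=5.5,interpolation=cv2.INTER_CUBIC))
    # box-top: z .100-.112
    b=(np.abs(z-.106)<.006)&(d>0)&(p.min(2)>130)&(np.abs(X[...,1])<.2)&(X[...,0]<.75)
    k,l,st,_=cv2.connectedComponentsWithStats(b.astype(np.uint8)); i=1+st[1:,4].argmax()
    Q=X[l==i]; r=cv2.minAreaRect((Q[:,:2]*1000).astype(np.float32)); print("box",st[i],r,cv2.boxPoints(r).round(1).tolist(),np.median(Q[:,2]))
    # bar rows
    if n=="top":
        for v in range(174,202,2): print(v,[int(x) for x in p[v,240:285:3].mean(1)], (z[v,240:285:6]*1000).round().astype(int).tolist())
```

```text
top 379 [ 0.52941536 -0.08297143  0.06818075] [0.59862026 0.04390778 0.0897933 ]
box [ 227  109   60   64 2300] ((659.6613159179688, -14.141464233398438), (146.6273956298828, 129.7982177734375), 4.715867519378662) [[581.2999877929688, 44.5], [591.9000244140625, -84.80000305175781], [738.0999755859375, -72.80000305175781], [727.4000244140625, 56.599998474121094]] 0.10556126450980693
174 [167, 155, 160, 185, 210, 206, 213, 229, 243, 249, 250, 251, 251, 251, 251] [57, 54, 54, 56, 94, 99, 98, 94]
176 [248, 250, 251, 251, 251, 250, 248, 240, 234, 230, 218, 192, 139, 101, 97] [97, 95, 96, 93, 95, 95, 97, 91]
178 [229, 215, 188, 131, 101, 96, 96, 98, 95, 94, 79, 177, 71, 95, 93] [97, 96, 97, 93, 84, 81, 80, 66]
180 [98, 133, 99, 94, 99, 96, 94, 96, 98, 96, 92, 226, 106, 96, 94] [84, 81, 74, 67, 63, 56, 52, 48]
182 [95, 177, 150, 92, 93, 99, 92, 96, 85, 92, 78, 214, 100, 38, 73] [62, 80, 49, 48, 42, 37, 33, 26]
184 [103, 140, 162, 49, 36, 37, 31, 39, 41, 38, 41, 199, 111, 33, 37] [37, 83, 30, 24, 16, 1, -4, 0]
186 [47, 84, 181, 40, 29, 45, 51, 49, 45, 47, 52, 191, 119, 31, 51] [-3, 80, 0, -2
[... 423 characters left out ...]
, 80, 1]
196 [54, 200, 185, 170, 154, 141, 111, 74, 53, 43, 34, 34, 23, 29, 37] [-2, 82, 80, 80, 0, -1, -1, -2]
198 [49, 49, 53, 30, 31, 31, 33, 29, 33, 31, 30, 32, 32, 30, 41] [0, -2, -2, -2, -1, -3, 1, 1]
200 [45, 49, 51, 27, 29, 30, 31, 37, 32, 39, 41, 40, 52, 54, 51] [-3, -1, -3, 0, 3, -1, -1, 0]
scene 479 [ 0.52956336 -0.08959549  0.06820488] [0.76294971 0.03944836 0.08999163]
box [ 243  136   64   50 1385] ((661.243408203125, -18.74017333984375), (147.09231567382812, 130.57919311523438), 5.193638324737549) [[582.0999755859375, 39.599998474121094], [593.9000244140625, -90.4000015258789], [740.4000244140625, -77.0999984741211], [728.5999755859375, 52.900001525878906]] 0.10700991646643299
```

View pics/topc.png

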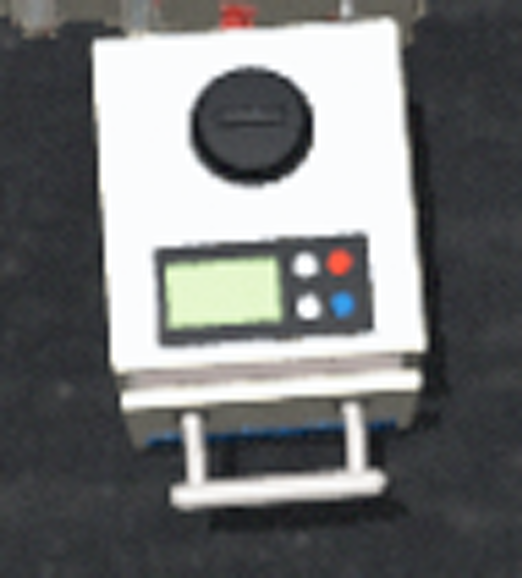

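The crop shows the drawer slightly open, the bar tilted about 5° (left end nearer the robot), and two posts. Next I measure the bar in both views.

Run:
```python
from h import *
for n in("top","scene"):
    f=np.load(n+"0.npz"); p,d=f["p"],f["d"]; X=cloud(n,d)
    z=X[...,2]; m=(z>.07)&(z<.095)&(d>0)&(X[...,0]<.555)&(X[...,0]>.5)&(X[...,1]<.08)&(X[...,1]>-.1)
    k,l,st,_=cv2.connectedComponentsWithStats(m.astype(np.uint8)); i=1+st[1:,4].argmax(); m=l==i
    v,u=np.nonzero(m); Q=plane(n,np.c_[u,v],.080)   # visible surface ~ near top
    for it in range(3):
        a,b=np.polyfit(Q[:,1],Q[:,0],1); r=Q[:,0]-a*Q[:,1]-b; Q=Q[abs(r)<.007]
    y0,y1=Q[:,1].min(),Q[:,1].max(); ym=(y0+y1)/2
    print(n,len(Q),"slope",a,"len",(y1-y0)*np.hypot(1,a),"mid",a*ym+b,ym,"zmed",np.median(z[m]),"width",np.percentile(r,[2,98]), "cloud mid x",np.median(X[m][:,0]))
```

```text
top 179 slope -0.07044059658923545 len 0.08799017710595083 mid 0.5379834318332523 -0.02454678795933362 zmed 0.08179643680660297 width [-0.00542643  0.00597155] cloud mid x 0.5385287457650191
scene 114 slope -0.05998752967332096 len 0.08873460725020621 mid 0.5390668755245318 -0.028426275703197806 zmed 0.0827467165540897 width [-0.00553367  0.0056708 ] cloud mid x 0.5375690416331582
```

```bash
cat >> h.py <<'E'
from scipy.spatial.transform import Rotation as Ro
YAW=0.078; BAR=np.array([.5385,-.0265])
EX=np.array([np.cos(YAW),np.sin(YAW)])
def down(a):  # tool down, closing line (tool y) at world angle a
    c,s=np.cos(a),np.sin(a)
    q=Ro.from_matrix(np.array([[-s,c,0],[c,s,0],[0,0,-1]]).T.reshape(3,3)*0+np.c_[[-s,c,0],[c,s,0],[0,0,-1]]).as_quat()
    return np.r_[q[3],q[:3]]
def st():
    s=env.get_state(); print({k:np.round(s[k],4).tolist() for k in("time","qpos","tcp_pos","force","torque","opening","gripper_force")})
E
sed -i 's/np.array(\[\[-s,c,0\],\[c,s,0\],\[0,0,-1\]\]).T.reshape(3,3)\*0+//' h.py
python3 - <<'E'
from h import *
for a in (YAW,YAW+np.pi):
    for dd in (0,.1,.108,.113):
        for z in(.28,.132):
            q=kin.inverse_kinematics(np.r_[BAR-EX*dd,z],down(a)); print(a>2,dd,z,None if q is None else np.round(q,2))
K=BAR+EX*(.097-.106)
for a in np.arange(-3,3.2,.5):
    q=kin.inverse_kinematics(np.r_[K,.137],down(a)); print(round(a,1),None if q is None else np.round(q,2))
print(kin.inverse_kinematics([.25,.45,.35],down(YAW)),kin.inverse_kinematics([.25,.45,.35],down(YAW+np.pi)))
E
```

```text
False 0 0.28 [-0.57  0.32  0.62  1.94 -0.22  0.95  0.23]
False 0 0.132 [-0.42  0.53  0.45  2.04 -0.37  0.65  0.35]
False 0.1 0.28 [-0.68  0.12  0.68  2.15 -0.09  0.9   0.13]
False 0.1 0.132 [-0.5   0.41  0.53  2.27 -0.4   0.55  0.41]
False 0.108 0.28 [-0.69  0.1   0.68  2.17 -0.08  0.9   0.12]
False 0.108 0.132 [-0.52  0.41  0.55  2.28 -0.41  0.54  0.43]
False 0.113 0.28 [-0.7   0.09  0.68  2.18 -0.07  0.9   0.11]
False 0.113 0.132 [-0.53  0.4   0.56  2.3  -0.42  0.54  0.43]
True 0 0.28 [-0.97  0.6   1.29  1.96 -0.66  1.1  -2.46]
True 0 0.132 [-0.89  0.97  1.26  2.06 -1.12  1.06 -2.11]
True 0.1 0.28 [-1.18  0.29  1.34  2.17 -0.36  0.94 -2.7 ]
True 0.1 0.132 [-0.96  0.83  1.27  2.29 -1.1   0.92 -2.02]
True 0.108 0.28 [-1.2   0.26  1.35  2.18 -0.32  0.92 -2.73]
True 0.108 0.132 [-0.97  0.82  1.27  2.3  -1.09  0.9  -2.02]
True 0.113 0.28 [-1.22  0.23  1.35  2.19 -0.29  0.92 -2.76]
True 0.113 0.132 [-0.97  0.81  1.27  2.32 -1.09  0.9  -2.01]
-3.0 [-0.9   0.95  1.26  2.08 -1.1   1.05 -2.05]
-2.5 [-0.9   0.95  1.26  2.08 -1.1   1.05 -1.55]
-2.0 [-0.82  0.76  1.06  2.08 -0.91  0.86 -1.22]
-1.5 [-0.56  0.55  0.63  2.07 -0.52  0.68 -1.08]
-1.0 [-0.52  0.54  0.58  2.06 -0.47  0.67 -0.63]
-0.5 [-0.48  0.52  0.52  2.06 -0.42  0.66 -0.17]
0.0 [-0.43  0.51  0.47  2.06 -0.37  0.65  0.28]
0.5 [-0.38  0.5   0.4   2.06 -0.32  0.65  0.73]
1.0 [-0.33  0.49  0.33  2.05 -0.26  0.64  1.17]
1.5 [-0.27  0.48  0.26  2.05 -0.2   0.64  1.62]
2.0 [-0.22  0.47  0.19  2.04 -0.15  0.64  2.07]
2.5 [-0.11  0.47  0.05  2.04 -0.04  0.64  2.47]
3.0 [-0.03  0.47 -0.05  2.03  0.03  0.64  2.9 ]
[-1.3975966   0.16465012  0.24182049  1.89164245 -0.04427496  1.09041025
 -1.06045202] [-0.86045036  0.19290699 -0.37026389  1.85769163  0.07772408  1.10499063
  1.96018541]
```

Run:
```python
from h import *
q=down(YAW)
env.reach([.25,.45,.35],q); st()
env.reach(np.r_[BAR,.30],q)
env.grip(.034,40); st()
r=env.movel(np.r_[BAR,.134],velocity=.12,stop_force=15); print(r); st()
p,d=camera("top"); p2,_=camera("scene")
cv2.imwrite("pics/g1.png",np.hstack([cv2.resize(p[130:230,200:320],(480,400)),cv2.resize(p2[100:230,210:320],(320,400))]))
```

```text
{'time': 1.025, 'qpos': [-1.3976, 0.1652, 0.241, 1.8909, -0.0443, 1.0901, -1.0588], 'tcp_pos': [0.2498, 0.4506, 0.35], 'force': [-0.4052, 0.3993, -0.3695], 'torque': [0.0499, -0.0093, 0.0128], 'opening': 0.0854, 'gripper_force': 0.0}
{'time': 3.5917, 'qpos': [-0.7885, 0.3564, 0.9147, 1.9281, -0.3314, 1.0155, 0.3521], 'tcp_pos': [0.5385, -0.0265, 0.3], 'force': [-0.0251, 0.269, 0.1759], 'torque': [-0.0127, -0.0329, 0.0102], 'opening': 0.0342, 'gripper_force': 0.0}
False
{'time': 5.125, 'qpos': [-0.5959, 0.5902, 0.6974, 2.0482, -0.5842, 0.7055, 0.556], 'tcp_pos': [0.5389, -0.0265, 0.1346], 'force': [-0.1541, -0.4985, 0.1815], 'torque': [0.0103, -0.0332, -0.0011], 'opening': 0.0339, 'gripper_force': 0.0}
```

View pics/g1.png

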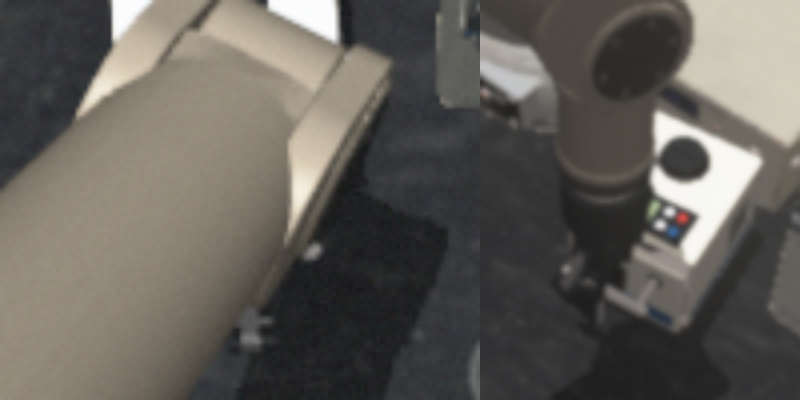

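The fingers straddle the bar (its right part is visible at about (640,295) in the right half of the picture). I'll grip and pull.

Run:
```python
from h import *
env.grip(0,40); st()
s=env.get_state(); p0=s["tcp_pos"]
r=env.movel(np.r_[p0[:2]-EX*.090,p0[2]],velocity=.08,stop_force=25); print(r); st()
p1=env.get_state()["tcp_pos"]
if not r:
    try: r=env.movel(np.r_[p0[:2]-EX*.116,p0[2]],velocity=.04,stop_force=12); print(r)
    except env.PlanningError as e: print(e)
st(); p1=env.get_state()["tcp_pos"]; print("pulled",np.linalg.norm(p1[:2]-p0[:2]))
```

```text
{'time': 5.5667, 'qpos': [-0.5958, 0.5905, 0.6971, 2.0483, -0.5843, 0.7056, 0.5563], 'tcp_pos': [0.5388, -0.0264, 0.1344], 'force': [-0.311, 0.3766, 4.2007], 'torque': [0.1388, 0.1083, 0.0719], 'opening': 0.0093, 'gripper_force': 39.1107}
False
{'time': 6.8417, 'qpos': [-0.6466, 0.4736, 0.724, 2.2509, -0.5623, 0.6012, 0.5771], 'tcp_pos': [0.4484, -0.0341, 0.1343], 'force': [-0.7375, -5.0355, 6.896], 'torque': [-1.0447, 0.2911, 0.0449], 'opening': 0.0095, 'gripper_force': 39.4999}
True
{'time': 7.3083, 'qpos': [-0.6569, 0.4524, 0.7296, 2.285, -0.558, 0.5782, 0.579], 'tcp_pos': [0.434, -0.0354, 0.1344], 'force': [0.7489, 0.6618, -0.1165], 'torque': [0.0688, -0.3111, 0.0667], 'opening': 0.0098, 'gripper_force': 40.7156}
pulled 0.10522548933591595
```

Run:
```python
from h import *
env.grip(.034)
p=env.get_state()["tcp_pos"]
env.movel([p[0],p[1],.25],velocity=.2)
env.reach([.25,.42,.35],down(YAW)); st()
for n in("top","scene"):
    a,d=camera(n); np.savez(n+"1.npz",p=a,d=d)
    K=np.r_[p[:2]+EX*.097,.095]; uv=proj(n,K)[0].astype(int); print(n,K,uv)
    c=a[uv[1]-30:uv[1]+30,uv[0]-35:uv[0]+35]; cv2.imwrite(f"pics/{n}1.png",cv2.resize(c,None,fx=8,fy=8,interpolation=cv2.INTER_CUBIC))
```

```text
{'time': 10.2167, 'qpos': [-1.6923, 0.1204, 0.5904, 1.9634, -0.0754, 1.0801, -0.9937], 'tcp_pos': [0.2509, 0.4191, 0.3496], 'force': [0.5748, -0.6298, -0.6042], 'torque': [0.0052, -0.0402, -0.0426], 'opening': 0.0342, 'gripper_force': 0.0}
top [ 0.53071851 -0.02853217  0.095     ] [261 195]
scene [ 0.53071851 -0.02853217  0.095     ] [250 192]
```

View pics/top1.png

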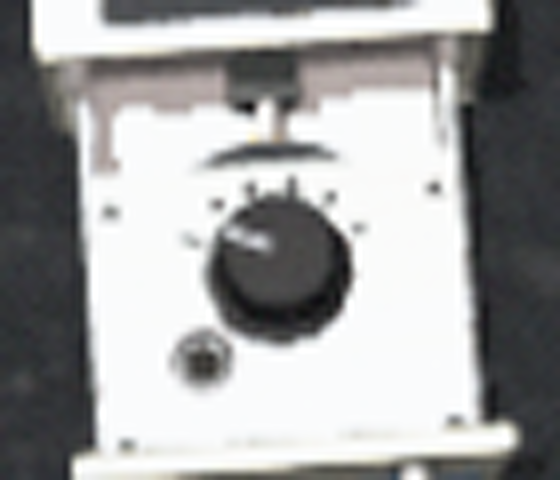

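The top view shows the drawer fully out, with the pointer at the bar mark (190,240), the window black (205,360) and the third dot at (292,186). So the wheel is at the end stop and needs 1.346 rad clockwise.

Run:
```python
from h import *
p=np.load("top1.npz")["p"]
print("img knob",plane("top",[[260.8,195.6]],.095)[0])
K=np.array([.434,-.0354])+EX*.097
A0=YAW+np.pi/2+.69
env.reach(np.r_[K,.30],down(A0)); st()
env.grip(.060,80)
print(env.movel(np.r_[K,.138],velocity=.12,stop_force=15)); st()
env.grip(0,80); st()
for t in np.linspace(0,1.346,10)[1:]:
    env.reach(np.r_[K,.138],down(A0-t))
    s=env.get_state(); print(round(t,3),np.round(s["torque"],2),np.round(s["force"],1),round(s["time"],2))
st()
a,d=camera("scene"); b,d=camera("top")
cv2.imwrite("pics/t1.png",np.hstack([cv2.resize(a[140:230,200:300],(440,400),interpolation=2),cv2.resize(b[150:240,210:300],(360,400),interpolation=2)]))
```

```text
img knob [ 0.53074684 -0.0264362   0.095     ]
{'time': 13.35, 'qpos': [-0.8225, 0.3517, 0.9548, 1.9462, -0.338, 1.013, 2.6255], 'tcp_pos': [0.5308, -0.0274, 0.3], 'force': [0.4814, 0.7563, 0.0605], 'torque': [-0.0047, 0.0311, 0.0091], 'opening': 0.0342, 'gripper_force': 0.0}
False
{'time': 15.225, 'qpos': [-0.6193, 0.5823, 0.7282, 2.0655, -0.5966, 0.7099, 2.8348], 'tcp_pos': [0.5312, -0.0279, 0.1386], 'force': [0.63, -0.3969, -0.5748], 'torque': [-0.0272, -0.027, 0.0028], 'opening': 0.0599, 'gripper_force': 0.0}
{'time': 15.5917, 'qpos': [-0.6196, 0.5819, 0.7278, 2.0652, -0.5971, 0.7109, 2.8347], 'tcp_pos': [0.5312, -0.0273, 0.1388], 'force': [0.1388, 2.3708, 6.6805], 'torque': [0.4078, 0.3026, -0.0696], 'opening': 0.032, 'gripper_force': 78.7737}
0.15 [0.4  0.27 0.01] [-0.7  2.   7.4] 15.84
0.299 [ 0.5   0.22 -0.18] [-0.3  3.2  6.9] 16.09
0.449 [ 0.55  0.27 -0.13] [-0.3  2.3  8. ] 16.34
0.598 [ 0.57  0.26 -0.09] [-1.1  2.5  8.5] 16.59
0.748 [ 0.65  0.19 -0.26] [-0.9  3.9  7.4] 16.84
0.897 [ 0.61  0.2  -0.16] [-1.   3.7  7.6] 17.09
1.047 [ 0.75  0.19 -0.07] [-0.9  4.3  7.6] 17.34
1.196 [ 0.74  0.22 -0.09] [-0.6  4.7  8. ] 17.59
1.346 [ 0.73  0.21 -0.13] [0.7 4.  8.7] 17.84
{'time': 17.8417, 'qpos': [-0.8192, 0.7617, 1.0594, 2.0746, -0.91, 0.8701, 1.7769], 'tcp_pos': [0.5316, -0.0267, 0.1388], 'force': [0.6591, 3.9653, 8.7418], 'torque': [0.7333, 0.2099, -0.1348], 'opening': 0.0318, 'gripper_force': 81.0198}
```

View pics/t1.png

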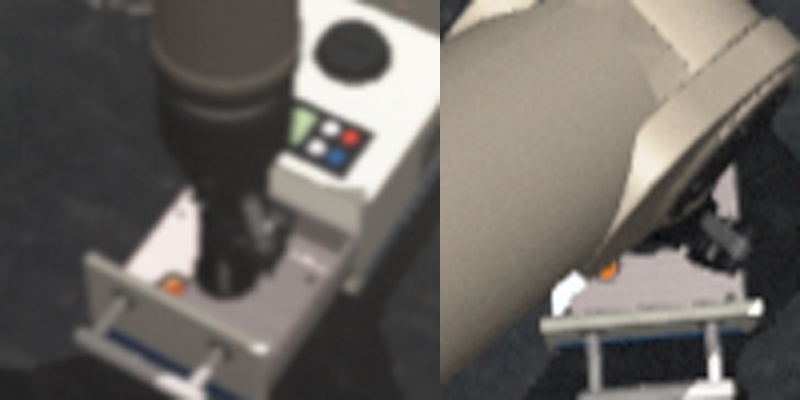

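Orange shows in the window (at (173,286) in the left half and (607,270) in the right). I'll release briefly so the wheel settles in its click, regrip, and check the drawer.

Run:
```python
from h import *
env.grip(.045); env.dwell(.3); env.grip(0,60); env.dwell(.5); st()
for n in("scene","top"):
    p,d=camera(n); X=cloud(n,d); z=X[...,2]
    m=(z>.07)&(z<.09)&(d>0)&(X[...,0]<.452)&(X[...,0]>.39)&(X[...,1]<.03)&(X[...,1]>-.1)&(p.min(2)>100)
    v,u=np.nonzero(m); Q=plane(n,np.c_[u,v],.08); print(n,len(Q),np.median(Q,0))
    # orange
    h=cv2.cvtColor(p,cv2.COLOR_BGR2HSV); o=cv2.inRange(h,(5,150,120),(20,255,255)); v,u=np.nonzero(o)
    Q=plane(n,np.c_[u,v],.055); k=np.linalg.norm(Q[:,:2]-[.531,-.0275],axis=1)<.06; print("orange",k.sum(),Q[k].mean(0) if k.any() else'')
    if n=="scene": cv2.imwrite("pics/t2.png",cv2.resize(p[140:230,200:300],(600,540),interpolation=2))
```

```text
{'time': 19.2833, 'qpos': [-0.8184, 0.7617, 1.0583, 2.0752, -0.9097, 0.8694, 1.7775], 'tcp_pos': [0.5312, -0.0269, 0.1384], 'force': [-0.9188, 3.4504, 5.2762], 'torque': [0.7063, 0.0987, -0.0163], 'opening': 0.0328, 'gripper_force': 59.0355}
scene 141 [ 0.43581801 -0.04223825  0.08      ]
orange 3 [ 0.50278176 -0.00771212  0.055     ]
top 200 [ 0.43560704 -0.03242284  0.08      ]
orange 6 [ 0.5019594 -0.006083   0.055    ]
```

View pics/t2.png

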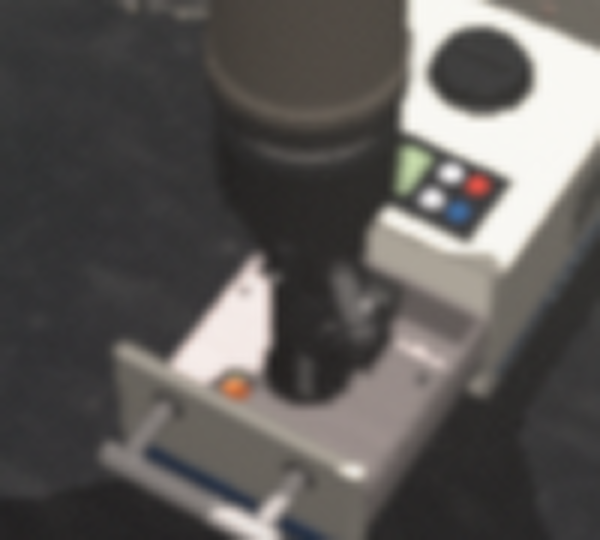

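The drawer is still out: the bar is at x ≈ 0.435. Orange is in the window at (236,387), the knob is gripped at 59 N, and the residual torque is about zero.

```bash
python3 -c "
from h import *
print(job.job_done())"
```

```text
the job is handed in; nothing more can be done
None
```

The drawer is fully out, the knob is held at its third click stop with about 59 N, the orange filter is under the window, and the job is handed in; the hand-in gave no verdict.

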